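Clamp up a two-half diffusion cell with the extension bar

TASK

Clamp the two halves of the diffusion cell together: lift the extension bar off its rest, push its socket fully home on the clamp's short lever, and with the bar swing the lever over its dead point until it rests locked against its stop. Then draw the bar off and set it gently back in its rest. Work the lever only with the bar, never force the bar hard against its shoulder or stop, and leave the glassware around undisturbed.

Things in the scene. Friction and masses are not known exactly. Their poses are not given: they have to be found in the camera images.
- frame: Fixed aluminium clamp frame, base plate 94 x 290 x 10 mm (x from -47 to 47, y from +40 to -250 mm), 86 mm tall at its far end. Origin on the worktop under the lever's upright pivot; the clamp pushes along its -y, 50 mm above the worktop: plunger guide, loose half cell, fixed half cell (mating face at y = -191 mm), end plate. Its yaw varies by 0.15 rad either way.
- lever: Short steel clamp lever that swings level about the frame's pivot (hub 36 mm across). Origin on the pivot axis, 50 mm above the worktop; x points out along the stub. From 25 to 30 mm out: round shoulder 31 mm across; from 30 to 66 mm out: the bare stub, a round rod 10 mm thick with a coned end. The bar may press on it with 32 N at most.
- stub_tip (a point): Centre of the stub's outer end: 66 mm from the pivot axis, 36 mm out from the shoulder, 50 mm above the worktop. Axes as the lever's: x points out along the stub.
- clamp_angle (a joint): Lever angle, rad, counterclockwise from above; 0 = open, stub at 145 degrees counterclockwise from the frame's x. Starts at 0 to 0.15. The pad meets the cell near 0.56; hardest at 0.8 to 0.9 (1 N m: 7 to 15 N at the middle of the seated bar); dead point 1.134; then the spring drives it to its fixed stop at 1.161, where it stays locked. Let go before 1.134 it springs open.
- pad: Round rubber-faced pad, 28 mm across, on a 15 N/mm spring at the end of the clamp's plunger; presses the loose half cell with about 100 N when the clamp is locked. Origin on the plunger axis at the link's pin, 88 mm behind the pad's slack front face, 50 mm above the worktop; axes as the frame's.
- half_cell: Loose half of the cell: clear block 48 x 34 x 60 mm (x, y, z) with a white-stoppered port on top and a black gasket towards the fixed half; stands in the frame's cradle between two rails. Origin at the block's centre, 50 mm above the worktop; axes as the frame's. Starts 2 to 8 mm short of the fixed half; pressed home, its origin is at y = -174 mm in the frame.
- bar: Loose extension bar, 230 mm long, 0.25 kg; starts in its rest. Origin on its axis at half length, its balance point and the place to hold it; x points to the socket's open end. Rubber sleeve 24 mm square from x = -115 to +20 mm, then steel square tube 23 mm wide. Fully home on the stub, its mouth meets the lever's shoulder and its origin is 145 mm from the pivot axis.
- bar_mouth (a point): Centre of the mouth of the bar's socket, 115 mm from the bar's origin; x points out of the mouth. The socket is 18 mm square inside and 60 mm deep, so it slips loosely over the 10 mm stub with 4 mm play on each side; under load the lever hangs back from the bar by this play.
- rest: Fixed white plastic bar rest: foot 180 x 60 x 8 mm with two flared saddles 150 mm apart, 16 mm thick, 60 mm tall, that leave the middle of the bar free to be gripped. Origin under its middle on the worktop; x points along the bar as it lies there, socket towards +x.
- rest_mid (a point): Where the bar's origin lies when it is in the rest: 45 mm above the rest's origin; x along the bar.
- beaker: Glass beaker 72 mm across, 95 mm tall, a bystander; origin at the centre of its underside.
- flask: Conical flask 67 mm across, 112 mm tall, a bystander behind the frame; origin at the centre of its underside.
- dropper: Amber dropper bottle 36 mm across, 98 mm tall, a bystander; origin at the centre of its underside.
- petri: Closed petri dish 65 mm across, 16 mm tall, a bystander; origin at the centre of its underside.
Mind the look-alikes: they are no part of the job. Leave any yellow look-alike of the half_cell alone.

How it is judged:
By the outcome, as a careful person would: the job done as asked, in the order asked, and still so for the second after the job is handed in, with the robot touching nothing.
It also fails if it takes over 70 s, if anything falls off the work surface, if the arm or the gripper's body presses on something with over 40 N, if the wrist force passes 120 N, or if a joint passes its speed limit or range.

ROBOT

A 6-joint arm with a two-finger parallel gripper is mounted at the origin on a cart in front of the work surface, level with it; the furniture and walls round the work are solid. World frame = base frame: x ahead of the robot, y to its left, z up, the work surface at z = 0. Lengths are in mm, angles in rad, forces in N, time in s.
With the tool pointing down it reaches from about 300 to 775 mm from the base axis. Payload 14.6 kg.
Tool frame: the origin (TCP) lies on the centre line of the jaws, within the pads' length; the fingertips stand ahead of it and the grasp point (between the pads) is the TCP (manip.tip_reach is the z of the fingertips in the tool frame, in mm); z points along the fingers, y is the direction in which the jaws open and shut (so a half turn about z gives the same grasp; the last joint's range is limited). The gripper opens to 94 mm and grips with 3 to 60 N. Pads are 16 mm wide; open, the fingers measure 119 mm over their backs; the gripper's body (75 mm by 177 mm) begins 78 mm behind the grasp point.
Start: joints at [-1.262, 0.3, 1.521, -0, 1.321, -0.067], TCP at [201.852, -511.61, 224.446] pointing down, gripper open.
Joint ranges: [-3.03, 3.03], [-0.79, 2.21], [0.23, 2.52], [-1.04, 4.18], [0, 3.07], [-2.55, 2.55]. Speed limits (rad/s): [2.22, 2.22, 2.57, 3.14, 3.14, 3.14].

INTERFACE

Orientations are given as [roll, pitch, yaw] about the fixed x, y, z axes, in that order (R = Rz(yaw) Ry(pitch) Rx(roll)).
In Python, from cell import manip, camera, search_frame, masks_of, tip_of gives the robot as it stands.
- The arm moves only by the tool send_rows, never from a script. Its argument "plan" is a list of rows, each an object with "travel": the shift along the tool's x, y, z in mm, a list of three; "delta_rot": the turn, a rotation vector about the tool's x, y, z in degrees, a list of three; "fingers": the gripper's target within -1 to 1 (shut at 1, half-way at 0, fully open at -1). In form: [{"travel": [dx, dy, dz], "delta_rot": [wx, wy, wz], "fingers": fingers}, ...]. A call has 1 to 20 rows; each row shifts and turns the commanded pose from where the row before left it, along the tool's axes as they then stand; what a row does not reach is not made up. A row lasts 1/8 s, in which the tool goes at most 62.5 mm and 10.7 degrees, less where a joint would pass 70% of its speed; a pose out of reach is approached as far as the arm can. A call is refused whole if a number of a shift passes 62.5 or a number of a turn 10.7, either way. A call with a gripper value outside its range is refused whole. The fingers move at their own pace and stop on an object; "grip_force" is the grip in N (left out, the last holds). Time passes only in rows, so rows that do not move let the fingers close. It gives the time, the measured TCP pose, the force and the opening at its end, in the units of the state.
- manip.read_state(): the state, without advancing time (a new reading comes with each control period).
- camera(name): name is "side" or "top"; returns a dict with "color" (420x560x3 uint8, red, green, blue), "z_map" (420x560 float32, mm along the optical axis (not along the pixel's ray), 0 where there is no reading), "fov_y" (degrees; the focal length in pixels is half the picture's height over the tangent of half this angle, whatever the lens; pixels are square), "cx", "cy" (the principal point, pixels), "world_from_camera" (4x4, takes a point from camera to world coordinates). Camera axes: x right, y up, looking along -z (the intrinsics and any distortion apply to the point x, -y, -z); pixel columns grow to the right and rows downward; lengths in mm; the calibration is good to about 2 mm. A picture is of the moment at which its call begins.
- manip.sign_off(): hands the job in, once; it reports no verdict.
Trained networks look in the newest picture that a camera, given by its name, has taken for a name from the list of things; names that differ only in an ending like _2 or _b are one class to them, and where a whole thing is asked for, a point or a joint stands for the part that bears it (a point fixed in the world has none). Each returns a list of dicts, best first, with "confidence" (0 to 1); they miss things now and then, are a little off and sometimes report something else, mostly with a low value. They report only what shows in the picture. A call takes as long as a camera call. They do not tell look-alikes from the thing itself.
- search_frame(name, camera): "at" ([x, y, z] in mm, in the coordinates of the camera as it stood for that picture, good to about 4 mm: the middle of the surface that is visible of it).
- masks_of(name, camera): "region" (420x560 bool, what is visible of it).
- tip_of(name, camera): "at" ([x, y, z] in mm, in the coordinates of the camera as it stood for that picture, good to about 4 mm: a listed point, or the origin of a listed thing).
The state is a dict: "clock": time; "joints": joint angles; "qd": joint speeds; "effort": joint torques, N m; "eef_pos": TCP position; "eef_rot": TCP orientation; "wrist_force": force on the tool from outside, world axes, zero at the start; "moment": the same for the moment, N m; "finger_gap": finger opening in mm.
Only numpy, scipy, OpenCV 4.12 (cv2) and the standard library are available. Lean on these libraries where they do the work, as an engineer would, in place of code of your own. Each camera call takes 0.05 s, during which the arm holds its last target. There are 200 camera calls.

## Working session

There is one attempt and no reset: what is moved stays moved. The work goes in short steps, Python scripts to look and compute and a tool call to move; the robot and the scene stay as the last step left them, time stands still between calls to the robot, and variables do not carry over. Pictures are saved under pics/ and viewed, about 8 in all and at most 12, crops included, and the job is handed in when it is done.

Besides the shell and the picture viewer there is one more tool, called after "Request:" by a JSON object that holds its "op" and its "data", one argument or row to a line. send_rows: Moves the arm, as the interface text tells. Its arguments: {"type":"object","properties":{"plan":{"type":"array"},"grip_force":{"type":"number"}},"required":["plan"]}

```bash
ls; mkdir -p pics
cat > h.py <<'E'
import numpy as np, cv2
from cell import manip, camera, search_frame, masks_of, tip_of
from scipy.spatial.transform import Rotation as R
def W(c,p): 
    T=np.array(c["world_from_camera"]); return T[:3,:3]@np.array(p)+T[:3,3]
def cloud(c):
    z=c["z_map"]; h,w=z.shape; f=h/2/np.tan(np.radians(c["fov_y"])/2)
    v,u=np.mgrid[:h,:w]; P=np.stack([(u-c["cx"])/f*z,-(v-c["cy"])/f*z,-z],-1)
    T=np.array(c["world_from_camera"]); return P@T[:3,:3].T+T[:3,3]
def save(c,n): cv2.imwrite("pics/"+n,c["color"][:,:,::-1])
E
python3 - <<'E'
from h import *
np.set_printoptions(precision=1,suppress=True)
print(manip.read_state(), getattr(manip,'tip_reach',None))
for n in("top","side"):
    c=camera(n); save(c,n+"0.png"); print(n,{k:(v if k not in("color","z_map") else 0) for k,v in c.items()})
    for t in "frame lever stub_tip pad half_cell bar bar_mouth rest rest_mid beaker flask dropper petri".split():
        print(t,[(round(d["confidence"],2),W(c,d["at"])) for d in tip_of(t,n)][:3])
E
```

```text
pics
{'clock': 0.0, 'joints': array([-1.3,  0.3,  1.5, -0. ,  1.3, -0.1]), 'qd': array([ 0.,  0.,  0., -0., -0.,  0.]), 'effort': array([ -0. , -53.2, -35.3,   0.1,   0. ,  -0. ]), 'eef_pos': array([ 201.8, -511.4,  223.9]), 'eef_rot': array([-3.1, -0. ,  0.4]), 'wrist_force': array([-0.1, -0.4, -0.6]), 'moment': array([ 0.,  0., -0.]), 'finger_gap': 94.23834297375201} 19.0
top {'color': 0, 'z_map': 0, 'fov_y': 44.52264600444393, 'cx': 277.5430240479106, 'cy': 212.74542009700133, 'world_from_camera': array([[   0. ,    1. ,   -0.2,  312.3],
       [  -1. ,    0. ,    0. , -128.1],
       [   0. ,    0.2,    1. , 1583.2],
       [   0. ,    0. ,    0. ,    1. ]])}
frame [(0.76, array([ 624.6, -230.9,   -1.2]))]
lever [(0.72, array([ 620.2, -233. ,   50.9])), (0.68, array([ 474.1, -585.8,   -0. ]))]
stub_tip [(0.79, array([ 574.2, -195.4,   46.3]))]
pad []
half_cell [(0.79, array([ 606.4, -394.7,   47.9])), (0.71, array([ 471.1, -464.4,   28.5]))]
bar [(0.64, array([519.4, 280.9,  44.6]))]
bar_mouth [(0.58, array([627.6, 249.5,  43.6]))]
rest [(0.71, array([ 626.7, -232.6,   -0.6])), (
[... 676 characters left out ...]
93.2, 214.8,   2.8]))]
pad []
half_cell [(0.88, array([ 470.3, -465.8,   33.7])), (0.62, array([ 604.4, -393.4,   49.3]))]
bar [(0.86, array([518.7, 277.6,  45.2])), (0.54, array([ 604.4, -394.7,   50.6])), (0.38, array([ 570.7, -188.6,   54.8]))]
bar_mouth [(0.88, array([631. , 245.3,  44.7]))]
rest [(0.71, array([ 735.7, -234.2,   -0.7])), (0.61, array([514.7, 278.4,  -4.5])), (0.58, array([ 475.6, -580. ,    1.1]))]
rest_mid [(0.79, array([509. , 282.4,  46.4]))]
beaker [(0.56, array([692.7, 217.6,   2.2]))]
flask [(0.65, array([ 733.6, -234. ,    1.6]))]
dropper [(0.76, array([696.4, 319.1,   0.2])), (0.62, array([ 736.7, -234.7,    1.2]))]
petri [(0.67, array([ 473.8, -579.6,    2.5]))]
```

View pics/top0.png

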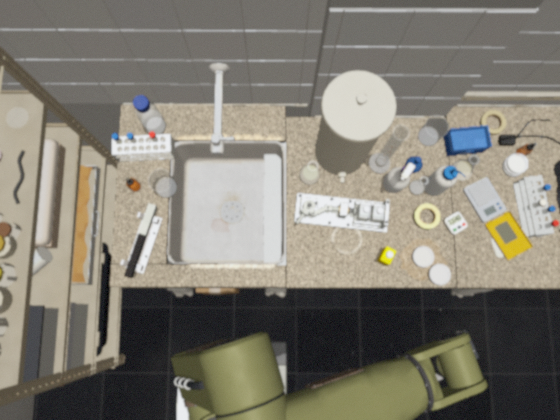

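View pics/side0.png

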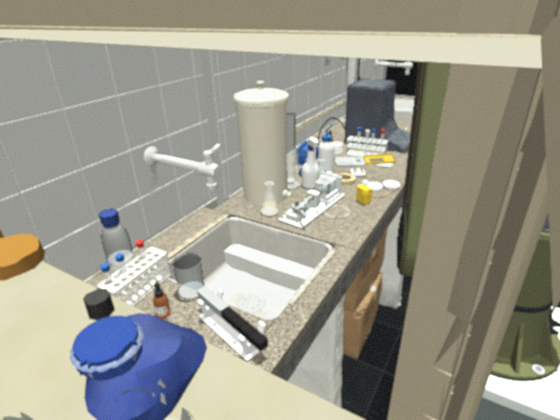

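Run:
```python
from h import *
np.set_printoptions(precision=1,suppress=True)
Pt=cloud(camera("top")); cs=camera("side"); Ps=cloud(cs)
# height map max in 60mm cells, both cameras
for nm,P in(("top",Pt),("side",Ps)):
    q=P.reshape(-1,3); q=q[np.isfinite(q).all(1)]
    print(nm,"rows x 150..900, cols y 540..-540")
    print("      "+" ".join(f"{y:5d}" for y in range(540,-600,-60)))
    for x in range(150,900,60):
        print(f"{x:5d} "+" ".join(f"{q[m][:,2].max():5.0f}" if (m:=(abs(q[:,0]-x)<30)&(abs(q[:,1]-y)<30)&(q[:,2]<1400)).sum()>0 else "    -" for y in range(540,-600,-60)))
# bar
for nm,P in(("top",Pt),("side",Ps)):
    m=masks_of("bar",nm)
    for d in m[:2]:
        g=d["region"]&(P[...,2]>20)&(P[...,2]<80)
        p=P[g]; c=p.mean(0); u,s,v=np.linalg.svd(p[:,:2]-c[:2],full_matrices=False)
        t=(p[:,:2]-c[:2])@v[0]
        print(nm,d["confidence"],g.sum(),c,"dir",np.degrees(np.arctan2(v[0][1],v[0][0])),"ext",np.percentile(t,[1,99]),"ztop",np.percentile(p[:,2],[10,50,90]))
```

```text
top rows x 150..900, cols y 540..-540
        540   480   420   360   300   240   180   120    60     0   -60  -120  -180  -240  -300  -360  -420  -480  -540
  150  -454  -879  -883  -878  -881  -880  -880   390   584   679   696   697   661   639   618   596   569   535   522
  210  -877  -875  -879  -881  -885  -880  -882   384   575   687   697   694  -879   603   600   586   564   529   515
  270  -885  -880  -883  -880  -877  -881  -878  -880  -878   689   695   684  -882  -879  -876  -880   511   527   514
  330  -876  -881  -881  -881  -877  -885  -883  -877  -878  -881  -881  -880  -880  -882  -878  -880  -882  -880  -880
  390  -877  -880  -876     9    62     7     7     7     8     9     6     9     9     5    11     8     9     5    12
  450     -     -     -    56    65    60     6     9     9     8     8     8     9     8     8    10    67    89    21
  510     -     -     -     6    65    62     0  -163  -165  -163  -162   -28     7     7     8     8    63    78    25
  570     -     -     -    12    66    65     7  -164  -166  -165  -165  -100    61    66    64   102 
[... 1933 characters left out ...]
1    36   112    43   374     4   199   122
  750     -     -     -    79    80    98    99     -   314   318  -107    -2    45   386   393   392   385   293    83
  810     -     -     -   130   130   129    80    -5   273   273    -6    -2     6   389   425   424   390   292    37
  870     -     -     -     -   204   204    78     6   273   273     6     6     5   388   393   392     -     -     -
top 0.89 737 [515.6 277.   53. ] dir 163.94186380276778 ext [-113.5  111.4] ztop [44.1 54.5 59.4]
side 0.56 1226 [504.2 287.2  54.8] dir 163.9999885529478 ext [-124.1  102. ] ztop [43.1 58.  60.1]
side 0.42 140 [ 601.6 -232.7   57.4] dir 103.22459158676648 ext [-62.9  44.9] ztop [46.9 59.  65.8]
```

Run:
```python
from h import *
np.set_printoptions(precision=1,suppress=True)
c=camera("top");Pt=cloud(c); cs=camera("side"); Ps=cloud(cs)
for P in (Pt,Ps):
    q=P.reshape(-1,3); q=q[(q[:,0]>100)&(q[:,0]<900)&(q[:,1]>340)&(q[:,1]<560)&(q[:,2]>-100)]
    for y in range(340,560,30):
        k=q[(q[:,1]>=y)&(q[:,1]<y+30)&(q[:,2]>140)]; print(y,len(k),(k.min(0),k.max(0)) if len(k) else "")
for nm,P in(("top",Pt),("side",Ps)):
    for t in("frame","lever","rest"):
        for d in masks_of(t,nm)[:2]:
            g=d["region"]; p=P[g]
            g2=p[(p[:,2]>3)&(p[:,2]<115)]
            print(nm,t,round(d["confidence"],2),len(p),g2.mean(0),cv2.minAreaRect(g2[:,:2].astype(np.float32)))
f=cv2.resize(c["color"][180:245,285:400],None,fx=6.5,fy=6.5,interpolation=cv2.INTER_CUBIC)
cv2.imwrite("pics/topcrop.png",f[:,:,::-1])
# stub rod points: z 48..62 within 30-70 mm of the pivot, west side
for nm,P in(("top",Pt),("side",Ps)):
    q=P.reshape(-1,3); d=q[:,:2]-[624.5,-230.5]; r=np.hypot(*d.T); a=np.degrees(np.arctan2(d[:,1],d[:,0]))
    k=(r>32)&(r<75)&(q[:,2]>42)&(q[:,2]<65)&(a>100)
    print(nm,k.sum()); print(np.c_[q[k],r[k],a[k]][:40])
```

```text
340 0 
370 0 
400 0 
430 0 
460 0 
490 0 
520 0 
550 0 
340 0 
370 0 
400 0 
430 0 
460 0 
490 0 
520 0 
550 0 
top frame 0.9 2569 [ 607.9 -325.4   33. ] ((613.2744140625, -332.9122619628906), (286.9687194824219, 102.73238372802734), 85.2424087524414)
top lever 0.53 177 [ 607.6 -241.9   55.3] ((610.00244140625, -245.01670837402344), (30.3289737701416, 81.5163345336914), 5.940148830413818)
top rest 0.94 537 [512.  266.6  17.5] ((515.0191650390625, 278.9979553222656), (62.1483154296875, 178.30142211914062), 74.04893493652344)
side frame 0.88 1439 [ 596.9 -312.8   36. ] ((607.769287109375, -400.6159362792969), (430.2138671875, 107.13973236083984), 86.18168640136719)
side frame 0.45 154 [ 603.7 -227.2   56.3] ((622.0989379882812, -257.11724853515625), (48.98786163330078, 157.83297729492188), 20.024370193481445)
side lever 0.59 131 [ 603.6 -226.2   57.4] ((619.6604614257812, -260.4111022949219), (46.72688293457031, 151.8175811767578), 15.359509468078613)
side rest 0.72 1260 [510.5 294.8  21.5] ((514.9013061523438, 279.9469299316406), (63.187870025634766, 202.46775817871094), 73.5824966430
[... 2387 characters left out ...]
   33.9  165.9]
 [ 606.6 -201.8   49.7   33.8  121.9]
 [ 602.1 -207.1   48.2   32.4  133.8]
 [ 599.5 -209.1   47.9   32.9  139.5]
 [ 593.7 -205.1   51.4   39.9  140.5]
 [ 588.5 -202.3   54.2   45.7  141.9]
 [ 583.3 -199.1   57.1   51.8  142.7]
 [ 580.6 -200.9   56.9   53.   146. ]
 [ 586.4 -198.3   52.9   49.8  139.8]
 [ 579.9 -192.6   57.5   58.5  139.7]
 [ 577.4 -194.8   57.    59.1  142.9]
 [ 573.6 -194.3   58.3   62.5  144.6]
 [ 579.7 -192.3   54.    58.9  139.6]
 [ 575.  -190.3   56.3   63.8  140.9]
 [ 573.1 -193.4   55.2   63.4  144.2]
 [ 570.5 -195.3   55.    64.5  146.9]
 [ 574.7 -189.7   53.    64.4  140.6]
 [ 572.2 -191.8   52.6   65.1  143.5]
 [ 568.1 -190.7   54.2   69.   144.8]]
```

View pics/topcrop.png

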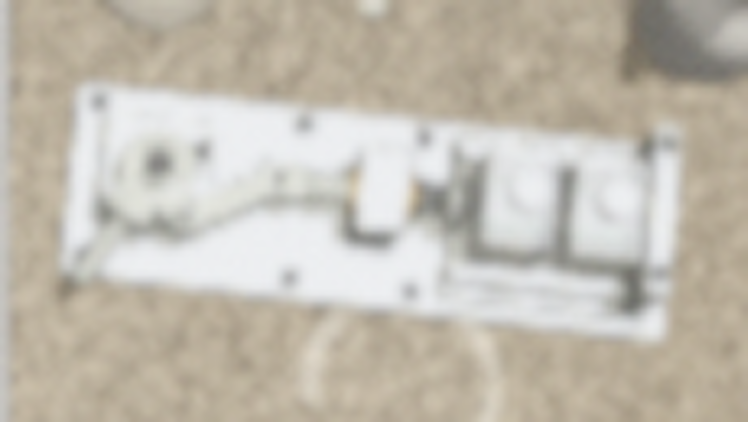

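Request:
{"op": "send_rows", "data": {
  "plan": [
    {"travel":[0,0,0],"delta_rot":[0,0,9.4],"fingers":-1},
    {"travel":[0,0,0],"delta_rot":[0,0,9.4],"fingers":-1},
    {"travel":[0,0,0],"delta_rot":[0,0,9.4],"fingers":-1},
    {"travel":[0,0,0],"delta_rot":[0,0,9.4],"fingers":-1},
    {"travel":[5.3,-53,0],"delta_rot":[0,0,0],"fingers":-1},
    {"travel":[5.3,-53,0],"delta_rot":[0,0,0],"fingers":-1},
    {"travel":[5.3,-53,0],"delta_rot":[0,0,0],"fingers":-1},
    {"travel":[5.3,-53,0],"delta_rot":[0,0,0],"fingers":-1},
    {"travel":[5.3,-53,0],"delta_rot":[0,0,0],"fingers":-1},
    {"travel":[5.3,-53,0],"delta_rot":[0,0,0],"fingers":-1},
    {"travel":[5.3,-53,0],"delta_rot":[0,0,0],"fingers":-1},
    {"travel":[5.3,-53,0],"delta_rot":[0,0,0],"fingers":-1},
    {"travel":[5.3,-53,0],"delta_rot":[0,0,0],"fingers":-1},
    {"travel":[5.3,-53,0],"delta_rot":[0,0,0],"fingers":-1},
    {"travel":[5.3,-53,0],"delta_rot":[0,0,0],"fingers":-1},
    {"travel":[5.3,-53,0],"delta_rot":[0,0,0],"fingers":-1},
    {"travel":[5.3,-53,0],"delta_rot":[0,0,0],"fingers":-1},
    {"travel":[5.3,-53,0],"delta_rot":[0,0,0],"fingers":-1},
    {"travel":[5.3,-53,0],"delta_rot":[0,0,0],"fingers":-1},
    {"travel":[5.3,-53,0],"delta_rot":[0,0,0],"fingers":-1}
  ]
}}

```text
clock: 4.5
eef_pos: [518.5, 281.6, 224.5]
eef_rot: [-3.141, -0.0, -0.28]
wrist_force: [0.7, -0.9, 0.1]
finger_gap: 93.9
```

Request:
{"op": "send_rows", "data": {
  "plan": [
    {"travel":[0,2.8,25],"delta_rot":[0,0,0],"fingers":-1},
    {"travel":[0,0,30],"delta_rot":[0,0,0],"fingers":-0.5},
    {"travel":[0,0,30],"delta_rot":[0,0,0],"fingers":-0.3},
    {"travel":[0,0,30],"delta_rot":[0,0,0],"fingers":0},
    {"travel":[0,0,24],"delta_rot":[0,0,0],"fingers":0},
    {"travel":[0,0,20],"delta_rot":[0,0,0],"fingers":0},
    {"travel":[0,0,12],"delta_rot":[0,0,0],"fingers":0},
    {"travel":[0,0,8.5],"delta_rot":[0,0,0],"fingers":0.0},
    {"travel":[0,0,0],"delta_rot":[0,0,0],"fingers":0.2},
    {"travel":[0,0,0],"delta_rot":[0,0,0],"fingers":0.3}
  ],
  "grip_force": 15
}}

```text
clock: 5.75
eef_pos: [517.6, 277.2, 45.6]
eef_rot: [-3.141, -0.001, -0.28]
wrist_force: [0.4, -0.1, -0.5]
finger_gap: 33.5
```

Run:
```python
from h import *
np.set_printoptions(precision=1,suppress=True)
c=camera("side"); save(c,"a.png")
cv2.imwrite("pics/side_rest.png",cv2.resize(c["color"][200:400,120:360],None,fx=3,fy=3)[:,:,::-1])
s=manip.read_state(); print(s["eef_pos"],s["joints"],s["wrist_force"],s["finger_gap"])
```

```text
[517.6 277.3  45.6] [0.4 0.6 1.6 0.  1.  2.3] [ 0.  -0.1 -0.4] 33.03095417897209
```

View pics/side_rest.png

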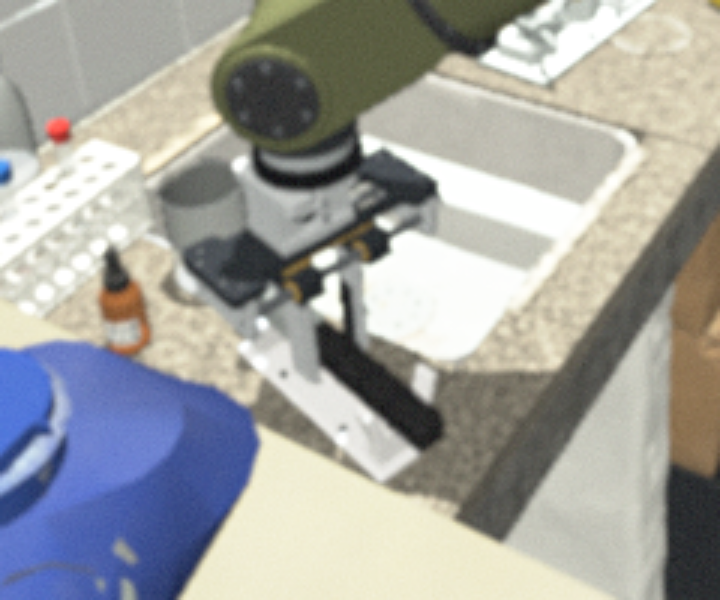

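Request:
{"op": "send_rows", "data": {
  "plan": [
    {"travel":[0,0,0],"delta_rot":[0,0,0],"fingers":0.5},
    {"travel":[0,0,0],"delta_rot":[0,0,0],"fingers":0.6},
    {"travel":[0,0,0],"delta_rot":[0,0,0],"fingers":1},
    {"travel":[0,0,0],"delta_rot":[0,0,0],"fingers":1}
  ],
  "grip_force": 10
}}

```text
clock: 6.3
eef_pos: [517.5, 277.3, 45.4]
eef_rot: [-3.141, -0.001, -0.28]
wrist_force: [0.0, -0.4, 6.1]
finger_gap: 23.8
```

Request:
{"op": "send_rows", "data": {
  "plan": [
    {"travel":[0,0,0],"delta_rot":[0,0,0],"fingers":1},
    {"travel":[0,0,0],"delta_rot":[0,0,0],"fingers":1},
    {"travel":[0,0,-3],"delta_rot":[0,0,0],"fingers":1},
    {"travel":[0,0,-5],"delta_rot":[0,0,0],"fingers":1},
    {"travel":[0,0,-12],"delta_rot":[0,0,0],"fingers":1},
    {"travel":[0,0,-20],"delta_rot":[0,0,0],"fingers":1},
    {"travel":[0,0,-30],"delta_rot":[0,0,0],"fingers":1},
    {"travel":[0,0,-30],"delta_rot":[0,0,0],"fingers":1},
    {"travel":[0,0,-10],"delta_rot":[0,0,0],"fingers":1},
    {"travel":[0,0,0],"delta_rot":[0,0,0],"fingers":1}
  ],
  "grip_force": 45
}}

```text
clock: 7.55
eef_pos: [517.3, 277.1, 155.1]
eef_rot: [-3.141, -0.0, -0.28]
wrist_force: [0.4, -0.4, -3.0]
finger_gap: 23.6
```

Run:
```python
from h import *
np.set_printoptions(precision=2,suppress=True)
s=manip.read_state(); print(s["eef_pos"],s["eef_rot"],s["joints"],s["wrist_force"],s["moment"],s["finger_gap"])
for n in("side","top"):
    c=camera(n); P=cloud(c)
    for t in("bar","bar_mouth"): print(n,t,[(round(d["confidence"],2),W(c,d["at"])) for d in tip_of(t,n)][:2])
    for d in masks_of("bar",n)[:1]:
        p=P[d["region"]]; p=p[(p[:,2]>120)&(p[:,2]<170)]; 
        if len(p)<20: continue
        m=p.mean(0); u,s_,v=np.linalg.svd(p-m,full_matrices=False); t=(p-m)@v[0]
        print(n,m,v[0],np.degrees(np.arctan2(v[0][1],v[0][0])),m+v[0]*t.min(),m+v[0]*t.max(),len(p))
```

```text
[517.3 277.1 155.1] [-3.14 -0.   -0.28] [ 0.43  0.44  1.49 -0.    1.21  2.28] [ 0.37 -0.36 -2.99] [ 0.01  0.02 -0.04] 23.648900939405593
side bar [(0.82, array([520.68, 276.03, 153.18]))]
side bar_mouth [(0.92, array([634.03, 246.1 , 157.03]))]
side [477.   293.67 163.38] [-0.96  0.27 -0.  ] 164.49463849979733 [613.87 255.7  163.83] [404.42 313.8  163.14] 944
top bar []
top bar_mouth [(0.67, array([626.27, 247.95, 155.55]))]
top [589.71 253.07 161.88] [-0.96  0.28 -0.01] 163.47875655095208 [623.56 243.03 162.21] [556.89 262.8  161.56] 230
```

Request:
{"op": "send_rows", "data": {
  "plan": [
    {"travel":[2.4,20,0],"delta_rot":[0,0,0],"fingers":1},
    {"travel":[4.8,39,0],"delta_rot":[0,0,0],"fingers":1},
    {"travel":[4.8,39,0],"delta_rot":[0,0,0],"fingers":1},
    {"travel":[4.8,39,0],"delta_rot":[0,0,0],"fingers":1},
    {"travel":[4.8,39,0],"delta_rot":[0,0,0],"fingers":1},
    {"travel":[4.8,39,0],"delta_rot":[0,0,0],"fingers":1},
    {"travel":[4.8,39,0],"delta_rot":[0,0,0],"fingers":1},
    {"travel":[4.8,39,0],"delta_rot":[0,0,0],"fingers":1},
    {"travel":[4.8,39,0],"delta_rot":[0,0,0],"fingers":1},
    {"travel":[4.8,39,0],"delta_rot":[0,0,0],"fingers":1},
    {"travel":[2.4,19,0],"delta_rot":[0,0,0],"fingers":1},
    {"travel":[0,0,0],"delta_rot":[0,0,6.2],"fingers":1},
    {"travel":[0,0,0],"delta_rot":[0,0,6.2],"fingers":1},
    {"travel":[0,0,0],"delta_rot":[0,0,6.1],"fingers":1},
    {"travel":[0,0,35],"delta_rot":[0,0,0],"fingers":1},
    {"travel":[0,0,30],"delta_rot":[0,0,0],"fingers":1},
    {"travel":[0,0,25],"delta_rot":[0,0,0],"fingers":1},
    {"travel":[0,0,15],"delta_rot":[0,0,0],"fingers":1},
    {"travel":[0,0,0],"delta_rot":[0,0,0],"fingers":1}
  ]
}}

```text
clock: 10.32
eef_pos: [454.9, -111.2, 49.6]
eef_rot: [3.141, 0.001, -0.604]
wrist_force: [-0.1, -0.1, -2.5]
finger_gap: 23.9
```

Run:
```python
from h import *
np.set_printoptions(precision=2,suppress=True)
s=manip.read_state(); print(s["eef_pos"],s["eef_rot"],s["joints"],s["wrist_force"],s["moment"],s["finger_gap"])
for n in("side","top"):
    c=camera(n); P=cloud(c); save(c,n+"1.png")
    for t in("bar","bar_mouth","stub_tip","lever"): print(n,t,[(round(d["confidence"],2),W(c,d["at"])) for d in tip_of(t,n)][:2])
    z=c["z_map"]; f=210/np.tan(np.radians(c["fov_y"])/2)
    T=np.linalg.inv(c["world_from_camera"]); 
    def px(p): q=T[:3,:3]@p+T[:3,3]; return q[0]/-q[2]*f+c["cx"], c["cy"]-q[1]/-q[2]*f
    u,v=px(np.array([560,-180,50])); u,v=int(u),int(v); print(n,u,v)
    cv2.imwrite(f"pics/{n}1c.png",cv2.resize(c["color"][v-30:v+30,u-40:u+40],None,fx=8,fy=8,interpolation=cv2.INTER_CUBIC)[:,:,::-1])
a=cv2.imread("pics/side1c.png");b=cv2.imread("pics/top1c.png")
cv2.imwrite("pics/both1.png",cv2.resize(np.hstack([a,b]),(800,300)))
```

```text
[ 454.9  -111.15   49.56] [ 3.14  0.   -0.6 ] [-0.32  0.36  1.9  -0.    0.88  1.86] [-0.07 -0.11 -2.52] [ 0.11 -0.02  0.03] 23.88045957894442
side bar [(0.83, array([ 456.95, -109.74,   46.46]))]
side bar_mouth [(0.95, array([ 553.01, -174.52,   51.86]))]
side stub_tip [(0.43, array([ 569.8 , -190.35,   52.97]))]
side lever [(0.44, array([ 622.3 , -229.59,   47.82]))]
side 306 218
top bar []
top bar_mouth [(0.63, array([ 551.81, -172.48,   52.54]))]
top stub_tip [(0.56, array([ 572.98, -193.75,   47.07])), (0.51, array([ 472.9 , -582.09,   -1.69]))]
top lever [(0.6, array([ 619.57, -231.81,   50.03]))]
top 292 226
```

View pics/both1.png

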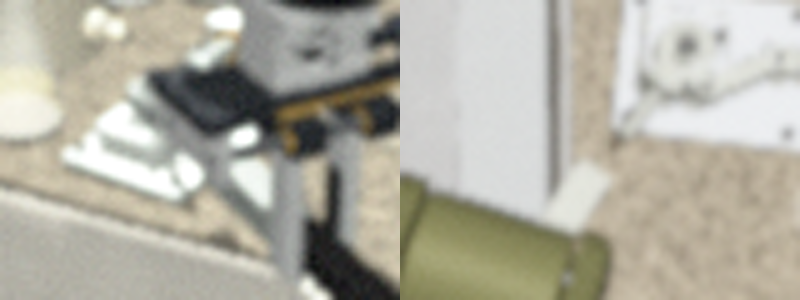

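Request:
{"op": "send_rows", "data": {
  "plan": [
    {"travel":[5,1.5,-0.5],"delta_rot":[0,0,0],"fingers":1},
    {"travel":[10,0,0],"delta_rot":[0,0,0],"fingers":1},
    {"travel":[8,0,0],"delta_rot":[0,0,0],"fingers":1},
    {"travel":[5,0,0],"delta_rot":[0,0,0],"fingers":1},
    {"travel":[5,0,0],"delta_rot":[0,0,0],"fingers":1},
    {"travel":[0,0,0],"delta_rot":[0,0,0],"fingers":1}
  ]
}}

```text
clock: 11.58
eef_pos: [482.0, -131.0, 50.4]
eef_rot: [-3.142, -0.0, -0.603]
wrist_force: [-0.1, -0.3, -2.6]
finger_gap: 23.9
```

Run:
```python
from h import *
np.set_printoptions(precision=2,suppress=True)
s=manip.read_state(); print(s["eef_pos"],s["eef_rot"],s["wrist_force"],s["moment"],s["finger_gap"])
c=camera("top"); save(c,"top2.png"); cv2.imwrite("pics/top2c.png",cv2.resize(c["color"][185:235,265:325],None,fx=10,fy=10,interpolation=cv2.INTER_CUBIC)[:,:,::-1])
```

```text
[ 481.96 -131.04   50.4 ] [-3.14 -0.   -0.6 ] [-0.13 -0.3  -2.64] [0.1  0.   0.04] 23.851539467537794
```

View pics/top2c.png

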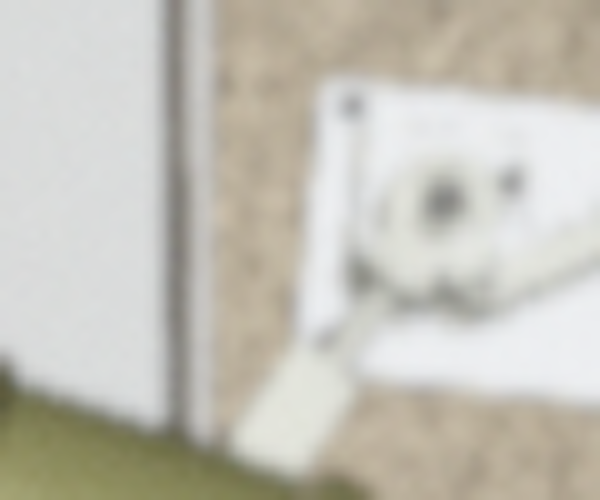

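Request:
{"op": "send_rows", "data": {
  "plan": [
    {"travel":[6,0,0],"delta_rot":[0,0,0],"fingers":1},
    {"travel":[6,0,0],"delta_rot":[0,0,0],"fingers":1},
    {"travel":[5,0,0],"delta_rot":[0,0,0],"fingers":1},
    {"travel":[3,0,0],"delta_rot":[0,0,0],"fingers":1},
    {"travel":[2,0,0],"delta_rot":[0,0,0],"fingers":1},
    {"travel":[0,0,0],"delta_rot":[0,0,0],"fingers":1}
  ]
}}

```text
clock: 12.38
eef_pos: [499.9, -143.4, 50.4]
eef_rot: [3.142, 0.0, -0.603]
wrist_force: [-0.4, -0.2, -1.4]
finger_gap: 23.7
```

Request:
{"op": "send_rows", "data": {
  "plan": [
    {"travel":[1.5,0,0],"delta_rot":[0,0,0],"fingers":1},
    {"travel":[1,0,0],"delta_rot":[0,0,0],"fingers":1},
    {"travel":[0,0,0],"delta_rot":[0,0,0],"fingers":1}
  ]
}}

```text
clock: 12.75
eef_pos: [502.0, -144.8, 50.5]
eef_rot: [-3.142, -0.0, -0.603]
wrist_force: [-0.8, -0.2, -2.1]
finger_gap: 23.8
```

Request:
{"op": "send_rows", "data": {
  "plan": [
    {"travel":[1,0,0],"delta_rot":[0,0,0],"fingers":1},
    {"travel":[1,0,0],"delta_rot":[0,0,0],"fingers":1},
    {"travel":[0,0,0],"delta_rot":[0,0,0],"fingers":1}
  ]
}}

```text
clock: 13.12
eef_pos: [503.7, -146.0, 50.5]
eef_rot: [-3.142, -0.0, -0.603]
wrist_force: [1.2, 0.9, -3.1]
finger_gap: 23.6
```

Request:
{"op": "send_rows", "data": {
  "plan": [
    {"travel":[1,0,0],"delta_rot":[0,0,0],"fingers":1},
    {"travel":[0,0,0],"delta_rot":[0,0,0],"fingers":1}
  ]
}}

```text
clock: 13.38
eef_pos: [504.5, -146.6, 50.5]
eef_rot: [-3.142, -0.0, -0.603]
wrist_force: [0.1, -0.6, -2.6]
finger_gap: 23.8
```

Request:
{"op": "send_rows", "data": {
  "plan": [
    {"travel":[1,0,0],"delta_rot":[0,0,0],"fingers":1},
    {"travel":[0,0,0],"delta_rot":[0,0,0],"fingers":1}
  ]
}}

```text
clock: 13.62
eef_pos: [505.3, -147.1, 50.4]
eef_rot: [-3.142, -0.0, -0.603]
wrist_force: [-0.3, -0.6, -1.7]
finger_gap: 23.5
```

Request:
{"op": "send_rows", "data": {
  "plan": [
    {"travel":[1,0,0],"delta_rot":[0,0,0],"fingers":1},
    {"travel":[0,0,0],"delta_rot":[0,0,0],"fingers":1}
  ]
}}

```text
clock: 13.88
eef_pos: [506.1, -147.7, 50.5]
eef_rot: [-3.142, -0.0, -0.603]
wrist_force: [-0.1, 0.5, -1.7]
finger_gap: 23.6
```

Request:
{"op": "send_rows", "data": {
  "plan": [
    {"travel":[1,0,0],"delta_rot":[0,0,0],"fingers":1},
    {"travel":[0,0,0],"delta_rot":[0,0,0],"fingers":1}
  ]
}}

```text
clock: 14.12
eef_pos: [506.9, -148.2, 50.4]
eef_rot: [3.142, 0.0, -0.603]
wrist_force: [-1.0, -0.7, -2.0]
finger_gap: 23.3
```

Run:
```python
from h import *
np.set_printoptions(precision=2,suppress=True)
s=manip.read_state(); print(s["eef_pos"],s["eef_rot"],s["wrist_force"],s["moment"],s["finger_gap"])
c=camera("top"); save(c,"top3.png"); cv2.imwrite("pics/top3c.png",cv2.resize(c["color"][185:235,265:325],None,fx=10,fy=10,interpolation=cv2.INTER_CUBIC)[:,:,::-1])
print([(round(d["confidence"],2),W(c,d["at"])) for d in tip_of("bar_mouth","top")][:2])
```

```text
[ 506.88 -148.21   50.42] [ 3.14  0.   -0.6 ] [-0.97 -0.69 -2.  ] [0.1  0.05 0.02] 23.29751762826223
[(0.63, array([ 601.61, -210.96,   49.9 ]))]
```

View pics/top3c.png

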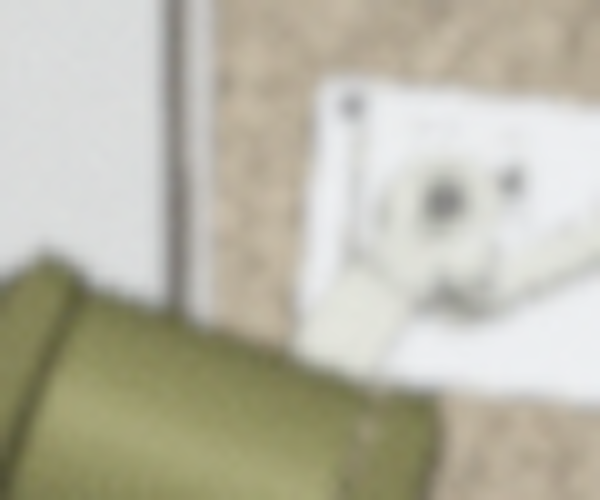

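Request:
{"op": "send_rows", "data": {
  "plan": [
    {"travel":[1,0,0],"delta_rot":[0,0,0],"fingers":1},
    {"travel":[0,0,0],"delta_rot":[0,0,0],"fingers":1}
  ]
}}

```text
clock: 14.48
eef_pos: [506.9, -148.3, 50.1]
eef_rot: [3.141, 0.002, -0.603]
wrist_force: [-5.6, 4.3, -0.0]
finger_gap: 23.4
```

Request:
{"op": "send_rows", "data": {
  "plan": [
    {"travel":[0.8,0,0],"delta_rot":[0,0,0],"fingers":1},
    {"travel":[0,0,0],"delta_rot":[0,0,0],"fingers":1}
  ]
}}

```text
clock: 14.72
eef_pos: [507.0, -148.3, 49.9]
eef_rot: [3.141, 0.004, -0.603]
wrist_force: [-10.2, 6.9, 1.6]
finger_gap: 23.8
```

Request:
{"op": "send_rows", "data": {
  "plan": [
    {"travel":[-2,0,0],"delta_rot":[0,0,0],"fingers":1},
    {"travel":[0.1,3.8,0],"delta_rot":[0,0,-1.5],"fingers":1},
    {"travel":[0.1,5.06,0],"delta_rot":[0,0,-2],"fingers":1},
    {"travel":[0.1,5.06,0],"delta_rot":[0,0,-2],"fingers":1},
    {"travel":[0.1,5.06,0],"delta_rot":[0,0,-2],"fingers":1},
    {"travel":[0.1,5.06,0],"delta_rot":[0,0,-2],"fingers":1},
    {"travel":[0.1,5.06,0],"delta_rot":[0,0,-2],"fingers":1},
    {"travel":[0,0,0],"delta_rot":[0,0,0],"fingers":1}
  ],
  "grip_force": 60
}}

```text
clock: 15.72
eef_pos: [492.6, -173.8, 50.4]
eef_rot: [-3.142, 0.0, -0.402]
wrist_force: [-0.6, 1.7, -1.9]
finger_gap: 23.6
```

```bash
cat >> h.py <<'E'
def stat(piv=(626.3,-230.5)):
    s=manip.read_state(); p=s["eef_pos"]; y=s["eef_rot"][2]; d=p[:2]-np.array(piv)
    x=np.array([np.cos(y),np.sin(y)]); r=np.array([np.sin(y),-np.cos(y)]); f=s["wrist_force"]
    print("t %.2f pos %s yaw %.2f deg; r %.1f ang %.2f | baryaw+180 %.2f | F axial %.1f lat %.1f z %.1f | M %s gap %.1f"%(s["clock"],np.round(p,1),np.degrees(y),np.hypot(*d),np.degrees(np.arctan2(d[1],d[0]))%360,np.degrees(y)+180,f[:2]@x,f[:2]@r,f[2],np.round(s["moment"],2),s["finger_gap"]))
E
python3 -c "
from h import *
stat()
c=camera('top')
for t in('stub_tip','bar_mouth','lever'): print(t,[(round(d['confidence'],2),W(c,d['at']).round(1)) for d in tip_of(t,'top')][:2])"
```

```text
t 15.72 pos [ 492.6 -173.8   50.4] yaw -23.06 deg; r 145.2 ang 157.04 | baryaw+180 156.94 | F axial -1.2 lat -1.4 z -1.9 | M [0.41 0.31 0.15] gap 23.6
stub_tip [(0.51, array([ 568.3, -208.7,   46.2]))]
bar_mouth [(0.56, array([ 617.8, -232.3,   48. ])), (0.41, array([ 597.5, -219.2,   50.4]))]
lever [(0.56, array([ 620.4, -234.4,   49.8]))]
```

Request:
{"op": "send_rows", "data": {
  "plan": [
    {"travel":[0.1,5.06,0],"delta_rot":[0,0,-2],"fingers":1},
    {"travel":[0.1,5.06,0],"delta_rot":[0,0,-2],"fingers":1},
    {"travel":[0.1,5.06,0],"delta_rot":[0,0,-2],"fingers":1},
    {"travel":[0.1,5.06,0],"delta_rot":[0,0,-2],"fingers":1},
    {"travel":[0.1,5.06,0],"delta_rot":[0,0,-2],"fingers":1},
    {"travel":[0.1,5.06,0],"delta_rot":[0,0,-2],"fingers":1},
    {"travel":[0.1,5.06,0],"delta_rot":[0,0,-2],"fingers":1},
    {"travel":[0,0,0],"delta_rot":[0,0,0],"fingers":1}
  ]
}}

```text
clock: 16.92
eef_pos: [482.9, -207.6, 50.3]
eef_rot: [-3.142, 0.001, -0.159]
wrist_force: [-3.9, 1.7, -1.2]
finger_gap: 23.7
```

```bash
python3 -c "
from h import *
stat()"
```

```text
t 16.93 pos [ 482.9 -207.6   50.3] yaw -9.10 deg; r 145.2 ang 170.94 | baryaw+180 170.90 | F axial -4.1 lat -1.1 z -1.2 | M [0.34 0.6  0.09] gap 23.7
```

Request:
{"op": "send_rows", "data": {
  "plan": [
    {"travel":[-0.7,5.06,0],"delta_rot":[0,0,-2],"fingers":1},
    {"travel":[0.1,5.06,0],"delta_rot":[0,0,-2],"fingers":1},
    {"travel":[0.1,5.06,0],"delta_rot":[0,0,-2],"fingers":1},
    {"travel":[0.1,5.06,0],"delta_rot":[0,0,-2],"fingers":1},
    {"travel":[0,0,0],"delta_rot":[0,0,0],"fingers":1}
  ]
}}

```text
clock: 17.55
eef_pos: [480.2, -227.0, 50.2]
eef_rot: [-3.141, 0.001, -0.019]
wrist_force: [-5.2, 6.3, -0.1]
finger_gap: 23.4
```

```bash
python3 -c "
from h import *
stat()"
```

```text
t 17.55 pos [ 480.2 -227.    50.2] yaw -1.07 deg; r 146.1 ang 178.64 | baryaw+180 178.93 | F axial -5.3 lat -6.2 z -0.1 | M [1.06 0.67 0.49] gap 23.4
```

Request:
{"op": "send_rows", "data": {
  "plan": [
    {"travel":[-0.4,5.06,0],"delta_rot":[0,0,-2],"fingers":1},
    {"travel":[-0.1,5.06,0],"delta_rot":[0,0,-2],"fingers":1},
    {"travel":[0.1,5.06,0],"delta_rot":[0,0,-2],"fingers":1},
    {"travel":[0,0,0],"delta_rot":[0,0,0],"fingers":1}
  ]
}}

```text
clock: 18.05
eef_pos: [480.5, -241.9, 50.2]
eef_rot: [-3.14, 0.0, 0.086]
wrist_force: [0.0, 9.2, -2.0]
finger_gap: 23.8
```

```bash
python3 -c "
from h import *
stat()"
```

```text
t 18.05 pos [ 480.5 -241.9   50.2] yaw 4.95 deg; r 146.2 ang 184.46 | baryaw+180 184.95 | F axial 0.8 lat -9.1 z -2.0 | M [1.6  0.04 0.58] gap 23.8
```

Request:
{"op": "send_rows", "data": {
  "plan": [
    {"travel":[0.0,5.06,0],"delta_rot":[0,0,-2],"fingers":1},
    {"travel":[0.0,5.06,0],"delta_rot":[0,0,-2],"fingers":1},
    {"travel":[0.1,5.06,0],"delta_rot":[0,0,-2],"fingers":1},
    {"travel":[0,0,0],"delta_rot":[0,0,0],"fingers":1}
  ]
}}

```text
clock: 18.55
eef_pos: [482.4, -256.7, 50.1]
eef_rot: [-3.14, 0.0, 0.191]
wrist_force: [-2.2, 9.6, -1.1]
finger_gap: 24.0
```

```bash
python3 -c "
from h import *
stat()"
```

```text
t 18.55 pos [ 482.4 -256.7   50.1] yaw 10.95 deg; r 146.2 ang 190.31 | baryaw+180 190.95 | F axial -0.3 lat -9.8 z -1.1 | M [1.87 0.13 0.62] gap 24.0
```

Request:
{"op": "send_rows", "data": {
  "plan": [
    {"travel":[0.0,5.06,0],"delta_rot":[0,0,-2],"fingers":1},
    {"travel":[0.0,5.06,0],"delta_rot":[0,0,-2],"fingers":1},
    {"travel":[0.1,5.06,0],"delta_rot":[0,0,-2],"fingers":1},
    {"travel":[0,0,0],"delta_rot":[0,0,0],"fingers":1}
  ]
}}

```text
clock: 19.05
eef_pos: [486.0, -271.4, 50.1]
eef_rot: [-3.14, 0.0, 0.296]
wrist_force: [-1.1, 9.9, -1.0]
finger_gap: 23.6
```

```bash
python3 -c "
from h import *
stat()"
```

```text
t 19.05 pos [ 486.  -271.4   50.1] yaw 16.97 deg; r 146.1 ang 196.25 | baryaw+180 196.97 | F axial 1.8 lat -9.8 z -1.0 | M [1.89 0.07 0.72] gap 23.6
```

Request:
{"op": "send_rows", "data": {
  "plan": [
    {"travel":[0.0,5.06,0],"delta_rot":[0,0,-2],"fingers":1},
    {"travel":[0.1,5.06,0],"delta_rot":[0,0,-2],"fingers":1},
    {"travel":[0.1,5.06,0],"delta_rot":[0,0,-2],"fingers":1},
    {"travel":[0,0,0],"delta_rot":[0,0,0],"fingers":1}
  ]
}}

```text
clock: 19.55
eef_pos: [491.2, -286.1, 50.2]
eef_rot: [-3.14, -0.0, 0.401]
wrist_force: [-0.8, 5.7, -1.3]
finger_gap: 23.8
```

```bash
python3 -c "
from h import *
stat()"
```

```text
t 19.55 pos [ 491.2 -286.1   50.2] yaw 22.95 deg; r 146.1 ang 202.36 | baryaw+180 202.95 | F axial 1.5 lat -5.6 z -1.3 | M [1.24 0.06 0.53] gap 23.8
```

Request:
{"op": "send_rows", "data": {
  "plan": [
    {"travel":[0.0,3.8,0],"delta_rot":[0,0,-1.5],"fingers":1},
    {"travel":[0.1,3.8,0],"delta_rot":[0,0,-1.5],"fingers":1},
    {"travel":[0,0,0],"delta_rot":[0,0,0],"fingers":1}
  ]
}}

```text
clock: 19.92
eef_pos: [494.4, -293.7, 50.4]
eef_rot: [3.141, -0.0, 0.452]
wrist_force: [-0.0, 1.5, -2.5]
finger_gap: 23.4
```

```bash
python3 -c "
from h import *
stat()"
```

```text
t 19.93 pos [ 494.4 -293.7   50.4] yaw 25.90 deg; r 146.3 ang 205.60 | baryaw+180 205.90 | F axial 0.6 lat -1.4 z -2.5 | M [0.37 0.09 0.16] gap 23.4
```

Request:
{"op": "send_rows", "data": {
  "plan": [
    {"travel":[0.0,2.5,0],"delta_rot":[0,0,-1],"fingers":1},
    {"travel":[0,0,0],"delta_rot":[0,0,0],"fingers":1}
  ]
}}

```text
clock: 20.18
eef_pos: [495.4, -296.4, 50.6]
eef_rot: [3.141, -0.0, 0.47]
wrist_force: [0.1, 0.2, -1.8]
finger_gap: 23.9
```

```bash
python3 -c "
from h import *
stat()"
```

```text
t 20.18 pos [ 495.4 -296.4   50.6] yaw 26.91 deg; r 146.6 ang 206.73 | baryaw+180 206.91 | F axial 0.2 lat -0.1 z -1.8 | M [ 0.02  0.01 -0.02] gap 23.9
```

Request:
{"op": "send_rows", "data": {
  "plan": [
    {"travel":[0.0,2.5,0],"delta_rot":[0,0,-1],"fingers":1},
    {"travel":[0,0,0],"delta_rot":[0,0,0],"fingers":1}
  ]
}}

```text
clock: 20.42
eef_pos: [496.4, -298.6, 50.5]
eef_rot: [3.141, -0.0, 0.488]
wrist_force: [0.3, 0.0, -2.0]
finger_gap: 23.4
```

```bash
python3 -c "
from h import *
stat()"
```

```text
t 20.43 pos [ 496.4 -298.6   50.5] yaw 27.93 deg; r 146.6 ang 207.66 | baryaw+180 207.93 | F axial 0.2 lat 0.1 z -2.0 | M [-0.02  0.02  0.04] gap 23.4
```

Request:
{"op": "send_rows", "data": {
  "plan": [
    {"travel":[0.0,2.5,0],"delta_rot":[0,0,-1],"fingers":1},
    {"travel":[0,0,0],"delta_rot":[0,0,0],"fingers":1}
  ]
}}

```text
clock: 20.68
eef_pos: [497.5, -300.5, 50.4]
eef_rot: [-3.141, 0.0, 0.505]
wrist_force: [-1.0, 2.1, -1.9]
finger_gap: 23.4
```

```bash
python3 -c "
from h import *
stat()
for n in('top','side'):
    c=camera(n)
    for t in('half_cell','stub_tip','lever'): print(n,t,[(round(d['confidence'],2),W(c,d['at']).round(1)) for d in tip_of(t,n)][:2])"
```

```text
t 20.68 pos [ 497.5 -300.5   50.4] yaw 28.96 deg; r 146.6 ang 208.51 | baryaw+180 208.96 | F axial 0.1 lat -2.3 z -1.9 | M [0.26 0.03 0.08] gap 23.4
top half_cell [(0.77, array([ 470.5, -465.7,   28.7])), (0.64, array([ 609.7, -401.6,   46.9]))]
top stub_tip [(0.48, array([ 565.6, -258. ,   48.6]))]
top lever [(0.64, array([ 621.7, -231.6,   52.9]))]
side half_cell [(0.75, array([ 473. , -467. ,   33.5])), (0.72, array([ 603.3, -401.4,   50.4]))]
side stub_tip [(0.49, array([ 498. , -301. ,   47.5])), (0.44, array([ 565.4, -256. ,   55.2]))]
side lever [(0.55, array([ 624.3, -229.4,   48.8])), (0.29, array([ 4.755e+02, -5.828e+02, -5.000e-01]))]
```

Request:
{"op": "send_rows", "data": {
  "plan": [
    {"travel":[-0.3,-4.3,0],"delta_rot":[0,0,1.7],"fingers":1},
    {"travel":[0,-4.3,0],"delta_rot":[0,0,1.7],"fingers":1},
    {"travel":[0,0,0],"delta_rot":[0,0,0],"fingers":1}
  ]
}}

```text
clock: 21.45
eef_pos: [493.1, -292.8, 50.5]
eef_rot: [3.142, 0.0, 0.445]
wrist_force: [-0.2, 0.4, -2.5]
finger_gap: 23.5
```

```bash
python3 -c "
from h import *
stat()"
```

```text
t 21.45 pos [ 493.1 -292.8   50.5] yaw 25.50 deg; r 147.1 ang 205.07 | baryaw+180 205.50 | F axial -0.0 lat -0.4 z -2.5 | M [ 0.03  0.   -0.02] gap 23.5
```

Request:
{"op": "send_rows", "data": {
  "plan": [
    {"travel":[-4,0,0],"delta_rot":[0,0,0],"fingers":1},
    {"travel":[-6,0,0],"delta_rot":[0,0,0],"fingers":1},
    {"travel":[-6,0,0],"delta_rot":[0,0,0],"fingers":1},
    {"travel":[0,0,0],"delta_rot":[0,0,0],"fingers":1}
  ]
}}

```text
clock: 21.95
eef_pos: [478.3, -300.3, 50.5]
eef_rot: [-3.142, 0.0, 0.445]
wrist_force: [-0.3, -0.2, -1.2]
finger_gap: 24.1
```

```bash
python3 -c "
from h import *
stat()"
```

```text
t 21.95 pos [ 478.3 -300.3   50.5] yaw 25.49 deg; r 163.6 ang 205.25 | baryaw+180 205.49 | F axial -0.3 lat 0.0 z -1.2 | M [-0.01 -0.03 -0.01] gap 24.1
```

Request:
{"op": "send_rows", "data": {
  "plan": [
    {"travel":[-8,0,0],"delta_rot":[0,0,0],"fingers":1},
    {"travel":[-10,0,0],"delta_rot":[0,0,0],"fingers":1},
    {"travel":[-10,0,0],"delta_rot":[0,0,0],"fingers":1},
    {"travel":[-12,0,0],"delta_rot":[0,0,0],"fingers":1},
    {"travel":[-10,0,0],"delta_rot":[0,0,0],"fingers":1},
    {"travel":[0,0,-15],"delta_rot":[0,0,0],"fingers":1},
    {"travel":[0,0,-30],"delta_rot":[0,0,0],"fingers":1},
    {"travel":[0,0,-30],"delta_rot":[0,0,0],"fingers":1},
    {"travel":[0,0,-30],"delta_rot":[0,0,0],"fingers":1},
    {"travel":[0,0,0],"delta_rot":[0,0,8.3],"fingers":1},
    {"travel":[0,0,0],"delta_rot":[0,0,8.3],"fingers":1},
    {"travel":[0,0,0],"delta_rot":[0,0,8.3],"fingers":1},
    {"travel":[0,0,0],"delta_rot":[0,0,8.3],"fingers":1},
    {"travel":[0,0,0],"delta_rot":[0,0,8.3],"fingers":1},
    {"travel":[0,0,0],"delta_rot":[0,0,0],"fingers":1}
  ]
}}

```text
clock: 23.82
eef_pos: [433.9, -321.4, 156.4]
eef_rot: [3.141, -0.001, -0.278]
wrist_force: [0.3, 0.5, -1.8]
finger_gap: 23.7
```

Run:
```python
from h import *
stat()
for n in('top','side'):
    c=camera(n); save(c,n+"4.png")
    for t in('half_cell','stub_tip','lever','bar_mouth'): print(n,t,[(round(d['confidence'],2),W(c,d['at']).round(1)) for d in tip_of(t,n)][:2])
    if n=="top": cv2.imwrite("pics/top4c.png",cv2.resize(c["color"][180:245,285:400],None,fx=6.5,fy=6.5,interpolation=cv2.INTER_CUBIC)[:,:,::-1])
s=manip.read_state(); y=s["eef_rot"][2]; d=np.array([517.5,277.3])-s["eef_pos"][:2]
print("to rest: tool x %.1f y %.1f turn %.2f"%(d@[np.cos(y),np.sin(y)],d@[np.sin(y),-np.cos(y)],np.degrees(y+.28)))
```

```text
t 23.82 pos [ 433.9 -321.4  156.4] yaw -15.90 deg; r 212.8 ang 205.30 | baryaw+180 164.10 | F axial 0.2 lat -0.6 z -1.8 | M [ 0.02  0.03 -0.01] gap 23.7
top half_cell [(0.74, array([ 606.1, -399.5,   45.2]))]
top stub_tip [(0.82, array([ 568.2, -261. ,   46.5])), (0.32, array([687.4, 213.9,  -1.9]))]
top lever [(0.57, array([ 619.4, -232. ,   48.9]))]
top bar_mouth [(0.42, array([ 542.5, -351.5,  156.4]))]
side half_cell [(0.63, array([ 471.9, -463.1,   32.1])), (0.51, array([ 546.9, -348.2,  157.3]))]
side stub_tip [(0.68, array([693.1, 215.8,   3.4])), (0.54, array([ 566.6, -257.3,   54.5]))]
side lever [(0.55, array([ 622. , -232.7,   48.5]))]
side bar_mouth [(0.95, array([ 545.6, -350.8,  155.1])), (0.71, array([514.8, 278.4,  -2.5]))]
to rest: tool x -83.8 y -598.8 turn 0.10
```

View pics/top4c.png

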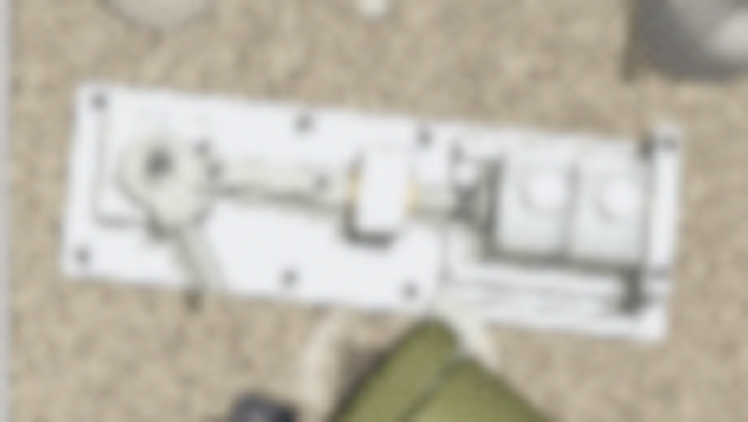

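Request:
{"op": "send_rows", "data": {
  "plan": [
    {"travel":[-3.2,-23.4,0],"delta_rot":[0,0,0.1],"fingers":1},
    {"travel":[-6.45,-46,0],"delta_rot":[0,0,0],"fingers":1},
    {"travel":[-6.45,-46,0],"delta_rot":[0,0,0],"fingers":1},
    {"travel":[-6.45,-46,0],"delta_rot":[0,0,0],"fingers":1},
    {"travel":[-6.45,-46,0],"delta_rot":[0,0,0],"fingers":1},
    {"travel":[-6.45,-46,0],"delta_rot":[0,0,0],"fingers":1},
    {"travel":[-6.45,-46,0],"delta_rot":[0,0,0],"fingers":1},
    {"travel":[-6.45,-46,0],"delta_rot":[0,0,0],"fingers":1},
    {"travel":[-6.45,-46,0],"delta_rot":[0,0,0],"fingers":1},
    {"travel":[-6.45,-46,0],"delta_rot":[0,0,0],"fingers":1},
    {"travel":[-6.45,-46,0],"delta_rot":[0,0,0],"fingers":1},
    {"travel":[-6.45,-46,0],"delta_rot":[0,0,0],"fingers":1},
    {"travel":[-6.45,-46,0],"delta_rot":[0,0,0],"fingers":1},
    {"travel":[-3.2,-23.4,0],"delta_rot":[0,0,0],"fingers":1},
    {"travel":[0,0,0],"delta_rot":[0,0,0],"fingers":1}
  ]
}}

```text
clock: 26.2
eef_pos: [518.6, 278.3, 155.0]
eef_rot: [3.141, 0.0, -0.278]
wrist_force: [0.2, 0.3, -2.8]
finger_gap: 23.6
```

Run:
```python
from h import *
stat()
c=camera("side"); print([(round(d['confidence'],2),W(c,d['at']).round(1)) for d in tip_of("bar_mouth","side")][:1],[(round(d['confidence'],2),W(c,d['at']).round(1)) for d in tip_of("rest_mid","side")][:1])
P=cloud(c); d=masks_of("bar","side")[0]; p=P[d["region"]]; p=p[(p[:,2]>120)&(p[:,2]<175)]
m=p.mean(0); u,s_,v=np.linalg.svd(p-m,full_matrices=False); print(m,v[0],np.degrees(np.arctan2(v[0][1],v[0][0])))
s=manip.read_state(); y=s["eef_rot"][2]; d=np.array([517.5,277.3])-s["eef_pos"][:2]
print("to rest: tool x %.1f y %.1f turn %.2f"%(d@[np.cos(y),np.sin(y)],d@[np.sin(y),-np.cos(y)],np.degrees(y+.28)))
```

```text
t 26.20 pos [518.6 278.3 155. ] yaw -15.94 deg; r 520.1 ang 101.96 | baryaw+180 164.06 | F axial 0.2 lat -0.3 z -2.8 | M [ 0.01 -0.01  0.02] gap 23.6
[(0.58, array([632.6, 250.7, 157.6]))] [(0.58, array([509.3, 281.4,  47.3]))]
[478.93350676 294.75676981 163.79305251] [-9.63821301e-01  2.66548103e-01  7.80629211e-04] 164.54103353956776
to rest: tool x -1.6 y -0.7 turn -0.07
```

Run:
```python
from h import *
stat()
s=manip.read_state(); y=s["eef_rot"][2]; d=np.array([517.5,277.3])-s["eef_pos"][:2]
print("to rest: tool x %.1f y %.1f turn %.2f"%(d@[np.cos(y),np.sin(y)],d@[np.sin(y),-np.cos(y)],np.degrees(y+.28)))
```

```text
t 26.40 pos [518.9 276.2 155.5] yaw -16.12 deg; r 518.0 ang 101.97 | baryaw+180 163.88 | F axial -0.1 lat 0.6 z -2.6 | M [ 0.05 -0.05 -0.03] gap 23.6
to rest: tool x -1.6 y -0.7 turn -0.07
```

Request:
{"op": "send_rows", "data": {
  "plan": [
    {"travel":[-1.6,-0.7,20],"delta_rot":[0,0,0],"fingers":1},
    {"travel":[0,0,30],"delta_rot":[0,0,0],"fingers":1},
    {"travel":[0,0,25],"delta_rot":[0,0,0],"fingers":1},
    {"travel":[0,0,10],"delta_rot":[0,0,0],"fingers":1},
    {"travel":[0,0,8],"delta_rot":[0,0,0],"fingers":1},
    {"travel":[0,0,6],"delta_rot":[0,0,0],"fingers":1},
    {"travel":[0,0,4],"delta_rot":[0,0,0],"fingers":1},
    {"travel":[0,0,2],"delta_rot":[0,0,0],"fingers":1},
    {"travel":[0,0,0],"delta_rot":[0,0,0],"fingers":1},
    {"travel":[0,0,0],"delta_rot":[0,0,0],"fingers":1}
  ]
}}

```text
clock: 27.65
eef_pos: [517.6, 278.3, 50.7]
eef_rot: [-3.141, -0.0, -0.28]
wrist_force: [-0.2, -0.9, -1.6]
finger_gap: 24.1
```

```bash
python3 -c "
from h import *
stat()"
```

```text
t 27.65 pos [517.6 278.3  50.7] yaw -16.07 deg; r 520.3 ang 102.06 | baryaw+180 163.93 | F axial 0.1 lat 1.0 z -1.6 | M [ 0.01  0.04 -0.01] gap 24.1
```

Request:
{"op": "send_rows", "data": {
  "plan": [
    {"travel":[0,0.9,1],"delta_rot":[0,0,0],"fingers":1},
    {"travel":[0,0,2],"delta_rot":[0,0,0],"fingers":1},
    {"travel":[0,0,1],"delta_rot":[0,0,0],"fingers":1},
    {"travel":[0,0,0],"delta_rot":[0,0,0],"fingers":1},
    {"travel":[0,0,0],"delta_rot":[0,0,0],"fingers":1}
  ]
}}

```text
clock: 28.28
eef_pos: [517.2, 277.4, 46.5]
eef_rot: [-3.142, -0.0, -0.28]
wrist_force: [0.1, -0.8, -2.6]
finger_gap: 23.4
```

Request:
{"op": "send_rows", "data": {
  "plan": [
    {"travel":[0,0,0.7],"delta_rot":[0,0,0],"fingers":1},
    {"travel":[0,0,0],"delta_rot":[0,0,0],"fingers":1}
  ]
}}

```text
clock: 28.52
eef_pos: [517.2, 277.4, 45.7]
eef_rot: [3.142, 0.0, -0.28]
wrist_force: [-0.0, -0.7, -2.2]
finger_gap: 23.7
```

Request:
{"op": "send_rows", "data": {
  "plan": [
    {"travel":[0,0,0.5],"delta_rot":[0,0,0],"fingers":1},
    {"travel":[0,0,0],"delta_rot":[0,0,0],"fingers":1}
  ]
}}

```text
clock: 28.78
eef_pos: [517.2, 277.4, 45.4]
eef_rot: [-3.142, -0.0, -0.28]
wrist_force: [-1.3, -0.6, 1.4]
finger_gap: 23.5
```

Request:
{"op": "send_rows", "data": {
  "plan": [
    {"travel":[0,0,0.4],"delta_rot":[0,0,0],"fingers":1},
    {"travel":[0,0,0],"delta_rot":[0,0,0],"fingers":1}
  ]
}}

```text
clock: 29.02
eef_pos: [517.3, 277.4, 45.4]
eef_rot: [-3.141, -0.0, -0.28]
wrist_force: [-3.9, -2.0, 7.0]
finger_gap: 23.3
```

Request:
{"op": "send_rows", "data": {
  "plan": [
    {"travel":[0,0,-0.7],"delta_rot":[0,0,0],"fingers":1},
    {"travel":[0,0,0],"delta_rot":[0,0,0],"fingers":1},
    {"travel":[0,0,0],"delta_rot":[0,0,0],"fingers":0.45},
    {"travel":[0,0,0],"delta_rot":[0,0,0],"fingers":0.4},
    {"travel":[0,0,0],"delta_rot":[0,0,0],"fingers":0.2},
    {"travel":[0,0,0],"delta_rot":[0,0,0],"fingers":0},
    {"travel":[0,0,0],"delta_rot":[0,0,0],"fingers":0},
    {"travel":[0,0,0],"delta_rot":[0,0,0],"fingers":0}
  ],
  "grip_force": 15
}}

```text
clock: 30.02
eef_pos: [517.2, 277.4, 45.5]
eef_rot: [3.142, -0.0, -0.28]
wrist_force: [-0.4, -0.4, 0.2]
finger_gap: 46.9
```

```bash
python3 -c "
from h import *
stat()"
```

```text
t 30.02 pos [517.2 277.4  45.5] yaw -16.07 deg; r 519.4 ang 102.12 | baryaw+180 163.93 | F axial -0.3 lat 0.5 z 0.2 | M [-0.    0.    0.01] gap 46.9
```

Request:
{"op": "send_rows", "data": {
  "plan": [
    {"travel":[0,0,-10],"delta_rot":[0,0,0],"fingers":0},
    {"travel":[0,0,-25],"delta_rot":[0,0,0],"fingers":0},
    {"travel":[0,0,-40],"delta_rot":[0,0,0],"fingers":0},
    {"travel":[0,0,-40],"delta_rot":[0,0,0],"fingers":0},
    {"travel":[0,0,-40],"delta_rot":[0,0,0],"fingers":0},
    {"travel":[0,30,0],"delta_rot":[0,0,0],"fingers":0},
    {"travel":[-5,45,0],"delta_rot":[0,0,0],"fingers":0},
    {"travel":[-5,45,0],"delta_rot":[0,0,0],"fingers":0},
    {"travel":[-5,45,0],"delta_rot":[0,0,0],"fingers":0},
    {"travel":[-5,45,0],"delta_rot":[0,0,0],"fingers":0},
    {"travel":[0,30,0],"delta_rot":[0,0,0],"fingers":0},
    {"travel":[0,0,0],"delta_rot":[0,0,0],"fingers":0},
    {"travel":[0,0,0],"delta_rot":[0,0,0],"fingers":0}
  ]
}}

```text
clock: 31.65
eef_pos: [431.8, 52.7, 201.0]
eef_rot: [-3.141, -0.001, -0.281]
wrist_force: [0.6, 0.3, 0.3]
finger_gap: 47.2
```

Run:
```python
from h import *
stat()
for n in('top','side'):
    c=camera(n); save(c,n+"5.png"); P=cloud(c)
    for t in "stub_tip half_cell bar bar_mouth beaker flask dropper petri".split(): print(n,t,[(round(d['confidence'],2),W(c,d['at']).round(1)) for d in tip_of(t,n)][:2])
    d=masks_of("bar",n)
    if d:
        p=P[d[0]["region"]]; p=p[(p[:,2]>20)&(p[:,2]<80)]; m=p.mean(0); u,s_,v=np.linalg.svd(p[:,:2]-m[:2],full_matrices=False); print(n,m,np.degrees(np.arctan2(v[0][1],v[0][0])),np.percentile(p[:,2],[10,50,90]))
```

```text
t 31.65 pos [431.8  52.7 201. ] yaw -16.08 deg; r 343.5 ang 124.48 | baryaw+180 163.92 | F axial 0.5 lat -0.4 z 0.3 | M [ 0.03  0.02 -0.  ] gap 47.2
top stub_tip [(0.78, array([ 565.9, -263.5,   47.9]))]
top half_cell [(0.81, array([ 606.7, -401.8,   47.8])), (0.48, array([ 471.3, -463.8,   29.7]))]
top bar [(0.94, array([516.6, 280.6,  46.2])), (0.69, array([ 735.9, -233.2,    1. ]))]
top bar_mouth [(0.59, array([629.3, 248.7,  45.3])), (0.45, array([ 620.6, -233.2,   48.9]))]
top beaker [(0.78, array([690.9, 215.9,  -3.1]))]
top flask [(0.77, array([ 736. , -232.8,    4.5]))]
top dropper [(0.52, array([ 6.909e+02,  3.176e+02, -2.000e-01]))]
top petri [(0.69, array([ 477.6, -586.2,   -1.8])), (0.35, array([ 606.5, -400. ,   46.1]))]
top [514.20409    275.99231955  54.31956727] 164.2588928760704 [47.9849475  54.91895931 59.86714829]
side stub_tip [(0.62, array([ 565.8, -258.1,   53.4]))]
side half_cell [(0.56, array([ 603.7, -401.3,   49.7])), (0.52, array([ 472.4, -466.8,   33.1]))]
side bar [(0.93, array([517.5, 275.4,  45.7]))]
side bar_mouth [(0.66, array([630.8, 247.7,  46. ])), (0.29, array([ 622.7, -228.5,   -0.8]))]
side beaker [(0.86, array([691.9, 217.9,   4. ]))]
side flask [(0.6, array([ 735.1, -233.3,    1.2]))]
side dropper [(0.64, array([689.8, 318.9,   0.8]))]
side petri [(0.64, array([ 475.4, -579.6,    0.8]))]
side [502.4297264  285.99308578  55.24354955] 164.1330654287346 [44.43691214 58.10698956 60.10051271]
```

View pics/side5.png

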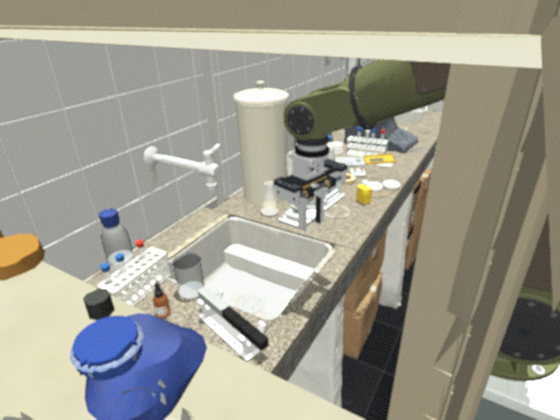

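View pics/top5.png

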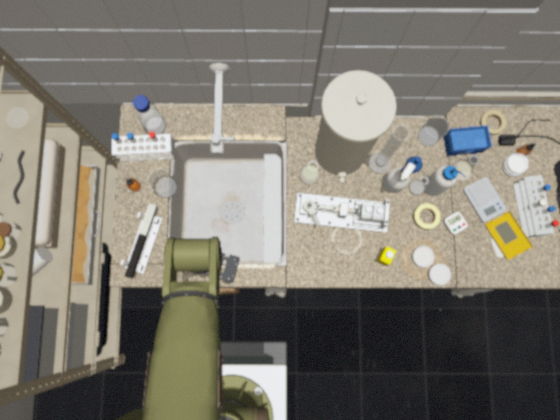

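The side view shows the bar back in its rest at (235,320). The top view shows it at (141,240) and the lever still locked at (315,215), with everything else where it was. Handing in.

```bash
python3 -c "
from h import *
stat(); print(manip.sign_off())"
```

```text
t 32.65 pos [431.6  52.2 200.6] yaw -16.07 deg; r 343.3 ang 124.55 | baryaw+180 163.93 | F axial -0.6 lat -0.5 z -0.1 | M [ 0.03  0.05 -0.05] gap 46.8
the job is handed in; nothing more can be done
None
```

The cell is clamped, the bar is back in its rest, and I handed the job in at about 33 s on the robot's clock.

**What I did:**
- **Seating:** I lifted the bar and slid its socket onto the stub until it met the shoulder. The last creep step pressed about 12 N there before I eased off.
- **Swing:** The side force read about 10 N at most through the swing, then fell to zero past the dead point. The bar then touched the stop with about 2 N.
- **Return:** I backed off into the socket's play, drew the bar off with almost no force, and set it down at the height I picked it up from. The last lowering step pressed about 8 N into the rest; I eased that before opening the gripper.

**Last checks:**
- **Lever:** The stub is at about 206° in the world, where the locked stop should be. It stayed there with the bar removed.
- **Half cell:** It moved about 7 mm and sits against the fixed half.
- **Bar:** It is within a few millimetres of its starting pose, which is about as well as the cameras measure.
- **Bystanders:** The beaker, flask, dropper, petri dish and yellow look-alike are unmoved to within camera error.

The detectors sometimes gave low-confidence false hits, such as reporting the stub tip at the beaker. I set those aside after comparing them with the pictures. Force was read mainly at the end of each short move, so brief peaks in between were not seen.

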